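# Start and screw the cap onto the resin refill bottle

## Task

The resin refill bottle has been left open: pick up its ribbed black screw cap, set it level on the bottle's neck and, keeping it resting on the thread, turn it backward (anticlockwise seen from above) until you feel it drop off the start of the thread. Then screw it on clockwise without forcing or cross-threading it, fully home and hand-snug against the white pouring insert, and let go. Leave the other things on the table alone.

Things in the scene. Friction and masses are not known exactly. Their poses are not given: they have to be found in the camera images.
- bottle: Grey plastic refill bottle, 86 mm in diameter, held fast in a heavy black rubber stand (116 mm across, 14 mm high) that neither slides nor turns. Origin: centre of the stand's underside, on the table; z up along the neck. The shoulder ends at z = 102 mm; above it stands the threaded neck.
- thread (a point): On the neck's axis, 5.5 mm below the rim, where the thread starts. Neck 34 mm thick, thread 40 mm; right-hand, 3 blunt starts 120 deg apart, ribs 2.2 mm thick and 6 mm apart, 18 mm travel per turn. The angles of the starts about the neck are unmarked and cannot be told from yaw readings: feel for them. Pressing with 35 N harms it; 5 N is plenty.
- rim (a point): Centre of the bottle's mouth, on the top face of the white pouring insert, 125 mm above the table, on the neck's axis; z up. The cap's liner seals here. The neck's upper edge tapers in by 2 mm, which guides a cap set down up to 2.5 mm off centre; farther off, the lugs perch on the neck's edge, lower edge of the cap only 4.5 mm below the rim.
- insert: White plastic pouring insert fixed in the bottle's mouth, 29 mm across, standing 1.5 mm proud of the neck. Origin on its axis 4.5 mm below its top face. The closed cap's liner presses on its top.
- cap: Black ribbed round screw cap, 48 mm in diameter, 26 mm tall, about 25 g, lying open side down on the table. Origin: centre of its lower edge; z up to its closed top. Inside are a flat liner 16.2 mm above the lower edge and three short lugs (6 mm long, 2.2 mm thick), 120 deg apart, centred 4 mm above the lower edge, with 0.8 mm of side play round the neck.
- cap_top (a point): Centre of the cap's closed top, 26 mm above its lower edge. Resting on the thread, the top is 12.7 to 18.7 mm above the rim. Turned anticlockwise it climbs 0.5 mm per 10 deg; within 120 deg the lugs pass the thread starts at 18.7 mm and it drops 6 mm if the hand follows down (a hand that stays up feels the support vanish). A drop in the first 15 deg may be mere settling: turn on to the next.
- cap_liner (a point): Centre of the foam liner, 16.2 mm above the cap's lower edge. After the drop, turned clockwise, the lugs run under the ribs (1.6 mm axial play; a slight pull then holds) and 95 to 115 deg on the cap is home, liner squeezed on the insert, top 9.8 mm above the rim. From there it goes no lower and tightens by 2.5 N per degree: 3 to 20 deg more is snug; 80 N strips the thread.
- lamp: Bystander: small white curing lamp, an arched shell 64 x 140 mm on legs, 53 mm high, origin at its underside.
- dropper: Bystander: slim black dropper bottle with pointed nozzle, 30 mm in diameter, 104 mm tall, origin at its underside.
- tape: Bystander: roll of white tape lying flat, 56 mm across, 18 mm high, origin at its underside.
Not all that is in view belongs to the job. Leave any blue, purple or red look-alike of the cap alone.

How it is judged (in metres and radians):
On the way, in this order (a step that is already met when the one before it is completed fails the run):
1. being turned backward, the cap climbs onto the very start of the thread: turning, resting on it, level, at the top of its climb (lower edge less than 8.3 mm below the rim) (z of cap in the frame of rim between -0.0083 and -0.0062 m and horizontal distance between cap and rim below 0.003 m and angle between cap's own z axis and vertical below 0.1 rad and contact force between cap and bottle above 0.3 N and angular speed of cap above 0.1 rad/s), for 0.06 s.
2. the cap has dropped off the thread start, level: lower edge more than 11.8 mm below the rim (z of cap in the frame of rim below -0.0118 m and horizontal distance between cap and rim below 0.003 m and angle between cap's own z axis and vertical below 0.1 rad), for 0.1 s.
At the end, for the whole second after the job is handed in: The cap sits level (within 0.05 rad) and home on the neck, its lower edge within 0.6 mm of 16.2 mm below the rim, its liner pressing on the insert with more than 2 N by the thread alone, at rest (z of cap in the frame of rim below -0.0156 m and horizontal distance between cap and rim below 0.003 m and angle between cap's own z axis and vertical below 0.05 rad and contact force between cap and insert above 2 N and linear speed of cap below 0.01 m/s); the robot touches nothing.
It fails at once if the cap is forced onto the thread: more than 35 N between cap and bottle before it is home (lower edge less than 15.2 mm below the rim) (contact force between cap and bottle above 35 N and z of cap in the frame of rim above -0.0152 m).
It fails at once if the cap is over-tightened: more than 80 N between cap and bottle (contact force between cap and bottle above 80 N).
It fails at once if the cap is cross-threaded: pressed on the neck's thread while tilted more than 0.12 rad (angle between cap's own z axis and vertical above 0.12 rad and horizontal distance between cap and rim below 0.008 m and z of cap in the frame of rim below -0.006 m and contact force between cap and bottle above 3 N).
It fails at once if a bystander is pushed more than 30 mm or knocked over (distance of any of lamp, dropper, tape from where it was at the start of the episode above 0.03 m or angle between dropper's own z axis and vertical above 0.5 rad).
It also fails if it takes over 72 s, if anything falls off the work surface, if the arm or the gripper's body presses on something with over 40 N, if the wrist force passes 120 N, or if a joint passes its speed limit or range.

## Robot

A 7-joint arm with a two-finger parallel gripper is mounted at the origin on the work surface. World frame = base frame: x ahead of the robot, y to its left, z up, the work surface at z = 0. Lengths are in m, angles in degrees, forces in N, time in s.
With the tool pointing down it reaches from about 0.4 to 0.925 m from the base axis. Payload 5.6 kg.
Tool frame: the origin (TCP) lies at the very end of the fingers, on their centre line; the grasp point (between the pads) lies 19 mm behind it (grip_depth is the distance from the TCP to the grasp point, in m); z points along the fingers, y is the line along which they close (so a half turn about z gives the same grasp; the last joint's range is limited). The gripper opens to 85 mm and grips with 20 to 120 N. Pads are 22 mm wide; open, the fingers measure 114 mm over their backs; the gripper's body (76 mm by 85 mm) begins 54 mm behind the grasp point. The pads swing forward as they close: fully open they stand 13 mm farther back than shut.
Start: joints at [62.223, 26.786, -0.665, 91.828, 0.344, 61.387, -3.226], TCP at [0.278, -0.588, 0.231] pointing down, gripper open.
Joint ranges: [-144.91, 144.91], [-17.63, 115.5], [-89.93, 88.59], [15.96, 139.68], [-74.01, 254.01], [8.47, 105.57], [-167.45, 167.45]. Speed limits (degrees/s): [147.25, 147.25, 180, 180, 180, 180, 180].

## Interface

Orientations are given as [roll, pitch, yaw] about the fixed x, y, z axes, in that order (R = Rz(yaw) Ry(pitch) Rx(roll)).
In Python, from cell import * gives the robot as it stands. Calls block until the motion is done:
- move_pose(position, orientation): joint-space move of the TCP to a pose.
- movel(position, frame=None, feed=0.15, guard=None): straight line of the TCP; frame=None keeps the orientation; feed is the mean speed in m/s. With guard (N) it stops when the force on the tool has changed by that much, and returns True; else False.
- move_j(angles): joint-space move.
- set_gripper(opening): finger opening in m; the grip force is fixed at half the most; returns when the fingers have stopped.
- pause(seconds).
- ik(position, orientation): joint angles nearest the present ones, or None.
- get_obs(): the state.
- read_camera(name): name is "scene" or "side" or "wrist"; returns a dict with "color" (384x512x3 uint8, blue, green, red), "depth" (384x512 float32, m along the optical axis (not along the pixel's ray), 0 where there is no reading), "K" (3x3 intrinsics, pixels), "k1" (the pictures are not rectified: a ray, as slopes to the right and down, at radius r is drawn at 1 + k1 r^2 times it, then the intrinsics apply), "R" (3x3) and "t" (3): a world point X has camera coordinates R X + t; the wrist camera has in their place "tool_from_camera" (4x4, takes a point from camera to tool coordinates, whose origin is the TCP and whose axes are the flange's). Camera axes: x right, y down, z forward; pixel columns grow to the right and rows downward; lengths in m; the calibration is good to about 2 mm. A picture is of the moment at which its call begins: read the wrist's pose just before it.
A pose or a line that the arm cannot do raises MotionError and nothing moves.
- hand_in(): hands the job in; it is judged then, once.
Trained networks look in a picture, given as the dict that the camera call returned (one of the last four; its "shot" number tells which), for a name from the list of things; names that differ only in an ending like _2 or _b are one class to them, and where a whole thing is asked for, a point or a joint stands for the part that bears it (a point fixed in the world has none). Each returns a list of dicts, best first, with "confidence" (0 to 1); they miss things now and then, are a little off and sometimes report something else, mostly with a low value. They report only what shows in the picture. A call takes as long as a camera call. They do not tell look-alikes from the thing itself.
- search_frame(picture, name): "bbox" ([centre column, centre row, width, height] in pixels, round what is visible of it).
- pinpoint(picture, name): "pixel" ([column, row] in pixels: a listed point, or the origin of a listed thing).
The state is a dict: "t": time; "joint_positions": joint angles; "qd": joint speeds; "joint_efforts": joint torques, N m; "position": TCP position; "eef_rot": TCP orientation; "contact_force": force on the tool from outside, world axes, zero at the start; "wrist_torque": the same for the moment, N m; "finger_gap": finger opening in m; "grip_force": force on a finger pad.
Only numpy, scipy, OpenCV 4.12 (cv2) and the standard library are available. Lean on these libraries where they do the work, as an engineer would, in place of code of your own. Each camera call takes 0.05 s, during which the arm holds its last target. There are 200 camera calls.

## Working session

There is one attempt and no reset: what is moved stays moved. The work goes in short steps, each a Python script; the robot and the scene stay as the last script left them, time stands still between calls to the robot, and variables do not carry over. Pictures are saved under pics/ and viewed, at most 10 in all, crops included, and the job is handed in when it is done.

```bash
mkdir -p pics; ls; cat > h.py <<'E'
from cell import *
import numpy as np, cv2
from scipy.spatial.transform import Rotation as Rn
def ray(p,px):
    d=cv2.undistortPoints(np.array([[px]],float),np.array(p["K"],float),np.array([p["k1"],0,0,0,0.]))[0,0]
    return np.array([d[0],d[1],1.])
def cam(p,obs=None):
    if "R" in p: R=np.array(p["R"]);t=np.array(p["t"]);return R.T,-R.T@t
    T=np.array(p["tool_from_camera"]);Rt=Rn.from_euler('xyz',obs["eef_rot"],degrees=True).as_matrix()
    return Rt@T[:3,:3],Rt@T[:3,3]+np.array(obs["position"])
def atz(p,px,z,obs=None):
    R,c=cam(p,obs);d=R@ray(p,px);return c+d*(z-c[2])/d[2]
def cloud(p,obs=None):
    d=p["depth"];v,u=np.nonzero(d>0)
    pts=cv2.undistortPoints(np.stack([u,v],1).astype(float)[:,None],np.array(p["K"],float),np.array([p["k1"],0,0,0,0.]))[:,0]
    R,c=cam(p,obs);z=d[v,u]
    return (np.c_[pts*z[:,None],z])@R.T+c,p["color"][v,u],u,v
E
python3 - <<'E'
from h import *
o=get_obs();print(o)
ims=[]
for n in ["scene","side"]:
    p=read_camera(n);ims.append(p["color"])
    for k in ["cap","bottle","lamp","dropper","tape"]:
        print(n,k,[(np.round(b["bbox"]).tolist(),round(b["confidence"],2)) for b in search_frame(p,k)])
    for k,z in [("cap_top",.026),("rim",.125)]:
        print(n,k,[(np.round(b["pixel"]).tolist(),round(b["confidence"],2),np.round(atz(p,b["pixel"],z),4)) for b in pinpoint(p,k)])
    cv2.imwrite(f"pics/{n}.png",p["color"])
E
```

```text
pics
{'t': 0.0, 'joint_positions': array([62.22445535, 26.83836089, -0.66688017, 91.88206189,  0.34184847,
       61.38892349, -3.22531806]), 'qd': array([-0.00764572, -0.08685298, -0.05292715, -0.03073135, -0.0482762 ,
       -0.00625398,  0.00169911]), 'joint_efforts': array([ 1.47470569e-04, -5.32387340e+01,  2.16223608e-02, -2.51302475e+01,
        1.13721960e-02,  7.72076921e-03,  1.15521310e-06]), 'position': array([ 0.27761885, -0.58708343,  0.23030338]), 'eef_rot': array([-1.79892749e+02,  4.76529087e-03,  2.53095457e+01]), 'contact_force': array([-0.06129089, -1.33326376,  0.44755398]), 'wrist_torque': array([-0.00966472,  0.01665191, -0.00414947]), 'grip_force': 0.0, 'finger_gap': 0.08546016759923351}
scene cap [([211.0, 217.0, 19.0, 23.0], 0.8), ([141.0, 234.0, 15.0, 17.0], 0.68), ([214.0, 191.0, 19.0, 22.0], 0.6), ([183.0, 200.0, 17.0, 23.0], 0.57), ([172.0, 226.0, 19.0, 24.0], 0.56)]
scene bottle [([324.0, 176.0, 39.0, 50.0], 0.56)]
scene lamp [([298.0, 260.0, 61.0, 54.0], 0.84)]
scene dropper [([182.0, 274.0, 18.0, 30.0], 0.61)]
scene tape [([384.0, 244.0, 21.0, 18.0], 
[... 450 characters left out ...]
, 16.0, 16.0], 0.77), ([315.0, 214.0, 21.0, 21.0], 0.71), ([273.0, 206.0, 18.0, 21.0], 0.69), ([312.0, 193.0, 24.0, 19.0], 0.58)]
side bottle [([286.0, 293.0, 66.0, 79.0], 0.86)]
side lamp [([180.0, 238.0, 45.0, 56.0], 0.64)]
side dropper [([214.0, 169.0, 12.0, 37.0], 0.7)]
side tape [([150.0, 323.0, 30.0, 35.0], 0.6)]
side cap_top [([316.0, 204.0], 0.91, array([ 0.4445, -0.1288,  0.026 ])), ([283.0, 178.0], 0.86, array([ 0.5326, -0.2404,  0.026 ])), ([313.0, 188.0], 0.86, array([ 0.4531, -0.2042,  0.026 ])), ([280.0, 164.0], 0.78, array([ 0.5475, -0.313 ,  0.026 ])), ([271.0, 201.0], 0.65, array([ 0.5486, -0.1296,  0.026 ]))]
side rim [([286.0, 255.0], 0.8, array([0.4836, 0.1807, 0.125 ]))]
```

```bash
python3 - <<'E'
import cv2,numpy as np
a=cv2.imread("pics/scene.png")[160:300,110:270];b=cv2.imread("pics/side.png")[140:350,140:360]
a=cv2.resize(a,(400,350),interpolation=cv2.INTER_CUBIC);b=cv2.resize(b,(367,350),interpolation=cv2.INTER_CUBIC)
cv2.imwrite("pics/both.png",np.hstack([a,b]))
E
```

```text
(no output)
```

View pics/both.png

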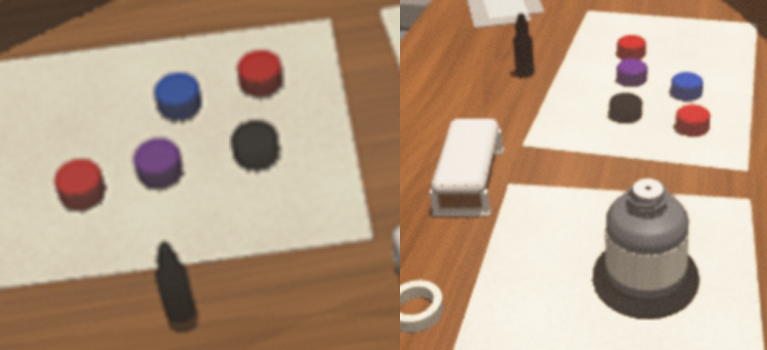

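View pics/scene.png

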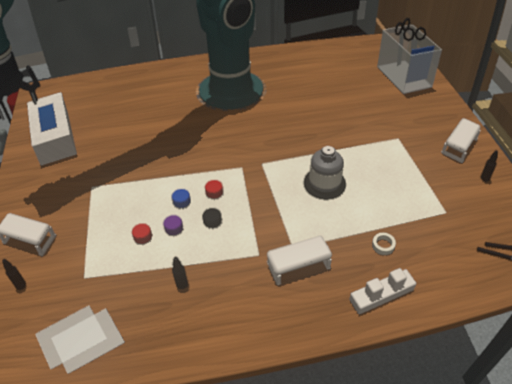

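The black cap is at scene (212,217) and side (273,206). The others are look-alikes: red (214,189), red (141,233), blue (181,198) and purple (173,225). Only the one at (212,217) is black, so it is the one described. The bottle is at scene (325,175). Next I take close looks over the bottle and then the cap.

```bash
python3 - <<'E'
from h import *
for P in ([.49,.175,.3],[.537,-.135,.2]):
    for y in range(-180,180,45):
        j=ik(P,[180,0,y]); print(P,y,None if j is None else np.round(j,0))
move_pose([.44,.175,.29],[180,0,0])
for n,P,k,z in (("wb",None,"rim",.125),("wc",[.487,-.135,.2],"cap_top",.026)):
    if P: move_pose(P,[180,0,0])
    pause(.2);o=get_obs();p=read_camera("wrist")
    cv2.imwrite(f"pics/{n}.png",p["color"]);np.save(f"{n}.npy",np.array([p,o],dtype=object),allow_pickle=True)
    print(o["t"],np.round(o["position"],4),np.round(o["eef_rot"],1))
    for b in pinpoint(p,k): print(k,np.round(b["pixel"],1),b["confidence"],np.round(atz(p,b["pixel"],z,o),4))
    for b in search_frame(p,"cap" if n=="wc" else "insert"): print(np.round(b["bbox"]),b["confidence"])
    if n=="wb": print(p["tool_from_camera"],p["K"],p["k1"])
E
python3 -c "
import cv2,numpy as np
cv2.imwrite('pics/w2.png',np.hstack([cv2.resize(cv2.imread('pics/'+n+'.png'),(400,300)) for n in('wb','wc')]))"
```

```text
[0.49, 0.175, 0.3] -180 [ 26.  21. -61. 103.  20.  68.  49.]
[0.49, 0.175, 0.3] -135 [ 33.  29. -75. 102.  29.  72.  86.]
[0.49, 0.175, 0.3] -90 [ 33.  29. -75. 102.  29.  72. 131.]
[0.49, 0.175, 0.3] -45 [ -77.   16.   65.  108.  -16.   66. -141.]
[0.49, 0.175, 0.3] 0 [  16.   17.  -47.  103.   13.   66. -125.]
[0.49, 0.175, 0.3] 45 [ 20.  18. -52. 103.  15.  67. -82.]
[0.49, 0.175, 0.3] 90 [ 21.  18. -54. 103.  16.  67. -38.]
[0.49, 0.175, 0.3] 135 [ 24.  20. -57. 103.  18.  67.   6.]
[0.537, -0.135, 0.2] -180 [ 42.  25. -40. 105.  19.  56.  84.]
[0.537, -0.135, 0.2] -135 [ 62.  44. -76. 104.  46.  70. 108.]
[0.537, -0.135, 0.2] -90 [   5.   19.    6.  108.   -3.   53. -167.]
[0.537, -0.135, 0.2] -45 [  12.   20.   -2.  107.    1.   53. -125.]
[0.537, -0.135, 0.2] 0 [ 19.  20. -11. 107.   5.  54. -83.]
[0.537, -0.135, 0.2] 45 [ 26.  21. -19. 106.   8.  54. -42.]
[0.537, -0.135, 0.2] 90 [ 33.  23. -28. 106.  13.  55.  -0.]
[0.537, -0.135, 0.2] 135 [ 37.  24. -34. 105.  16.  55.  42.]
3.7583 [0.4402 0.1746 0.2899] [-180.    0.   -0.]
rim [263.2 132. ] 0.7 [0.4796 0.171  0.125 ]
[264. 131.  24.  28.] 0.93
[[ 6.77908558e-04 -9.63855018e-01 -2.66426434e-01  6.72195880e-02]
 [ 9.99999770e-01  6.52137710e-04  1.85200084e-04  4.39105121e-04]
 [-4.75930650e-06 -2.66426498e-01  9.63855239e-01 -1.42786087e-01]
 [ 0.00000000e+00  0.00000000e+00  0.00000000e+00  1.00000000e+00]] [[308.93906574   0.         259.97698541]
 [  0.         308.93906574 187.99342572]
 [  0.           0.           1.        ]] -0.06352401749018424
5.3417 [ 0.4875 -0.1337  0.2005] [ 1.8e+02 -1.0e-01  1.0e-01]
cap_top [362.5 115.5] 0.96 [ 0.5435 -0.2377  0.026 ]
cap_top [442.5 109.9] 0.96 [ 0.5506 -0.3207  0.026 ]
cap_top [331.1 197.6] 0.79 [ 0.4567 -0.211   0.026 ]
cap_top [248.5 210.7] 0.68 [ 0.4415 -0.1219  0.026 ]
cap_top [265.6 117.4] 0.56 [ 0.5408 -0.1397  0.026 ]
[363. 116.  52.  50.] 0.85
[267. 117.  47.  47.] 0.81
[330. 194.  49.  41.] 0.81
```

View pics/w2.png

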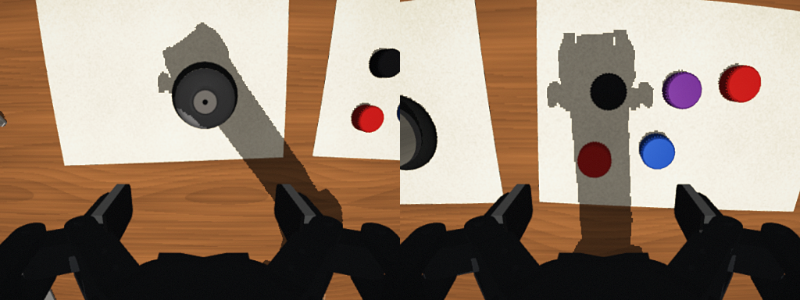

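Left picture: the bottle with its pale insert, hole at wrist px (263,131). Right picture: the black cap at px (266,117), next to the red, purple and blue look-alikes. I refine both centres with depth.

```bash
cat >> h.py <<'E'
def disc(p,o,c,zlo,zhi,r):
    P,col,u,v=cloud(p,o)
    m=(np.hypot(P[:,0]-c[0],P[:,1]-c[1])<r)&(P[:,2]>zlo)&(P[:,2]<zhi)
    Q=P[m]
    (ex,rad)=cv2.minEnclosingCircle(Q[:,:2].astype(np.float32))
    return np.round([*ex,rad,*Q.mean(0),np.median(Q[:,2]),len(Q)],4), (Q,col[m],u[m],v[m])
E
python3 - <<'E'
from h import *
p,o=np.load("wc.npy",allow_pickle=True);print(disc(p,o,(.5408,-.1397),.018,.04,.035)[0])
p,o=np.load("wb.npy",allow_pickle=True)
for a,b in((.117,.14),(.121,.14)):print(disc(p,o,(.4796,.171),a,b,.028)[0])
# insert by brightness
g=cv2.cvtColor(p["color"],cv2.COLOR_BGR2GRAY)[105:160,235:292]
print(g[24:30,::3])
_,m=cv2.threshold(g,0,255,cv2.THRESH_OTSU);
n,l,s,c=cv2.connectedComponentsWithStats(m)
for i in range(1,n):
    if s[i,4]>50: print(s[i],c[i]+[235,105],atz(p,c[i]+[235,105],.125,o))
cv2.imwrite("pics/ins.png",cv2.resize(p["color"][90:180,215:315],None,fx=6,fy=6,interpolation=cv2.INTER_CUBIC))
E
```

```text
[ 5.406e-01 -1.400e-01  2.450e-02  5.409e-01 -1.405e-01  2.600e-02
  2.610e-02  1.744e+03]
[4.809e-01 1.715e-01 2.010e-02 4.815e-01 1.720e-01 1.234e-01 1.246e-01
 1.129e+03]
[4.817e-01 1.706e-01 1.920e-02 4.813e-01 1.721e-01 1.247e-01 1.250e-01
 8.760e+02]
[[ 50  49  48  54  62 113 114 114  71   9  42 117 116 113  71  49  49  49
   47]
 [ 49  49  48  55  65 113 113 113  51  10  36 113 113 113  73  47  50  49
   46]
 [ 49  46  48  54  60 115 114 114  57  11  43 114 113 115  72  48  49  48
   49]
 [ 51  49  50  57  61 115 114 113  83   5  74 116 112 115  70  49  50  45
   47]
 [ 49  48  48  56  54 114 114 114 101  21  98 115 114 114  65  49  50  46
   50]
 [ 48  49  48  56  42 115 113 113 117  77 114 113 112 113  56  48  46  49
   48]]
[ 13  11  29  30 644] [262.07142857 130.22826087] [0.48135111 0.17209268 0.125     ]
[  0  38  21  17 192] [242.32291667 153.11458333] [0.4586366  0.19186577 0.125     ]
```

View pics/ins.png

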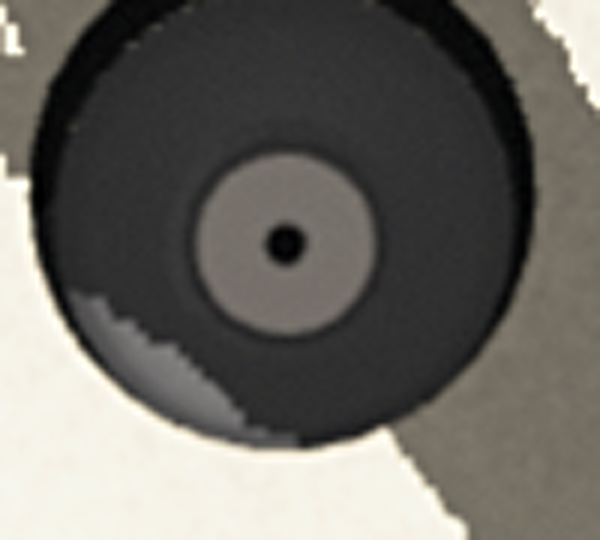

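Checks pass: cap top at z 0.026 with r 24 mm, insert at z 0.125. Now I centre the cap by squeezing it in two directions, then look again to learn the hand-eye bias, and grasp.

```bash
python3 - <<'E'
from h import *
C=np.array([.5407,-.1403]);Z=.002
move_pose([*C,.07],[180,0,0]);movel([*C,Z],feed=.1,guard=8)
set_gripper(.046);o=get_obs();print("A",o["t"],o["finger_gap"],np.round(o["position"],4))
set_gripper(.07)
movel([*C,.045]);move_pose([*C,.045],[180,0,90]);movel([*C,Z],feed=.1,guard=8)
set_gripper(.046);o=get_obs();print("B",o["t"],o["finger_gap"],np.round(o["position"],4));c=o["position"]
set_gripper(.07)
movel([*C,.06]);move_pose([C[0],C[1]-.053,.2],[180,0,90])
pause(.2);o=get_obs();p=read_camera("wrist");cv2.imwrite("pics/wc2.png",p["color"])
d=disc(p,o,C,.018,.04,.035)[0];print(o["t"],d)
Rz=Rn.from_euler('z',90,degrees=True).as_matrix()[:2,:2]
print("bias tool-xy",Rz.T@(d[:2]-c[:2]),Rz.T@(d[3:5]-c[:2]),np.round(o["eef_rot"],2))
E
```

```text
A 7.4 0.04662689233111213 [ 0.541  -0.1405  0.0027]
B 10.325 0.04621449670385219 [ 0.5412 -0.1403  0.0027]
12.0667 [ 5.410e-01 -1.411e-01  2.460e-02  5.408e-01 -1.407e-01  2.600e-02
  2.610e-02  1.766e+03]
bias tool-xy [-0.00082707  0.00015922] [-0.00042707  0.00035922] [-1.7986e+02 -7.0000e-02  9.0070e+01]
```

Bias is under 1 mm. Grasp, lift, and go over the neck.

```bash
cat >> h.py <<'E'
RIM=np.array([.4819,.1720])
def F(n=4):
    f=[];w=[]
    for _ in range(n):
        o=get_obs();f.append(o["contact_force"]);w.append(o["wrist_torque"]);pause(.01)
    return np.mean(f,0),np.mean(w,0),get_obs()
E
python3 - <<'E'
from h import *
C=np.array([.541,-.1405])
move_pose([*C,.06],[180,0,90]);movel([*C,.002],feed=.1,guard=8)
set_gripper(.03);o=get_obs();print(o["t"],o["finger_gap"],o["grip_force"],np.round(o["position"],4))
movel([*C,.2],feed=.2)
move_pose([*RIM,.2],[180,0,30]);movel([*RIM,.14],feed=.1);pause(.3)
f,w,o=F(10);print(o["t"],o["finger_gap"],o["grip_force"],f,w,np.round(o["position"],4),np.round(o["eef_rot"],2),np.round(o["joint_positions"],0))
np.save("base.npy",np.r_[f,w])
p=read_camera("side");cv2.imwrite("pics/hold.png",cv2.resize(p["color"][180:340,220:360],None,fx=3.5,fy=3.5))
E
```

```text
13.8417 0.045459690630963084 60.97299258224666 [ 0.5416 -0.1405  0.003 ]
17.4583 0.04606392559358681 61.27262361114845 [ 0.1681656  -0.26268502 -0.46541586] [ 0.01022393  0.00583925 -0.00058657] [0.4821 0.172  0.1403] [ 1.7998e+02 -3.0000e-02  2.9990e+01] [  16.   30.  -49.  113.   29.   50. -109.]
```

View pics/hold.png

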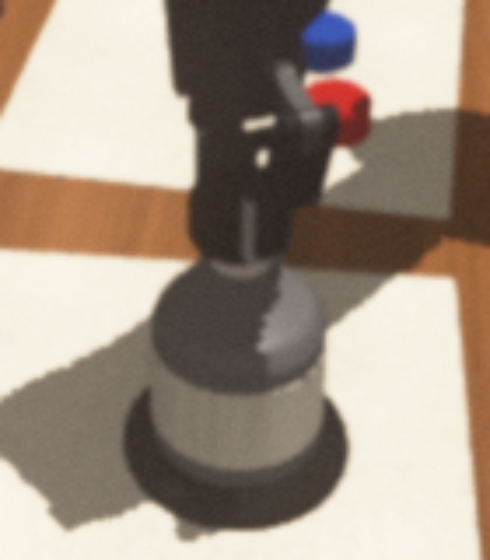

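The gripper holds the cap over the neck and the neck's pale insert shows just below it. The grip reads 61 N. Now a slow guarded descent.

```bash
python3 - <<'E'
from h import *
b=np.load("base.npy")
for k in range(3):
    h=movel([*RIM,.112],feed=.02,guard=3)
    f,w,o=F(6);print(h,o["t"],"edge_rel_rim",round(o["position"][2]-.003-.125,4),np.round(f-b[:3],2),np.round(w-b[3:],3),np.round(o["position"],4))
    if o["position"][2]-.128<-.0065 or not h: break
E
```

```text
True 18.5417 edge_rel_rim -0.0087 [-1.21 -0.62  5.82] [-0.165  0.209  0.006] [0.4819 0.172  0.1193]
```

Resting on the thread with the lower edge about 8.7 mm below the rim, not perched. Now I turn anticlockwise under light load, following the force.

```bash
cat > ccw.py <<'E'
from h import *
import sys
b=np.load("base.npy");o=get_obs();y=o["eef_rot"][2];z=o["position"][2];y0=y;lost=0
for i in range(40):
    y+=4; z+=.0002
    move_pose([*RIM,z],[180,0,y])
    f,w,o=F(4);f=f-b[:3];w=w-b[3:]
    print(round(o["t"],2),round(y-y0),"edge",round((o["position"][2]-.128)*1e3,2),np.round(f,1),"Tz",round(w[2],3))
    if f[2]<.8:
        lost+=1
        if lost==2: print("support lost");break
        z-=.0003
    else:
        lost=0; z+=float(np.clip((f[2]-4)*6e-5,-.0003,.0003))
    if f[2]>15 : print("high");break
E
python3 ccw.py
```

```text
18.82 4 edge -8.41 [0.5 0.1 2.3] Tz -0.006
19.11 8 edge -8.27 [-0.9 -0.1  3.8] Tz 0.003
19.39 12 edge -8.1 [-0.3  0.5  5.5] Tz 0.031
19.68 16 edge -7.85 [-0.5  0.3  4.8] Tz 0.015
19.96 20 edge -7.67 [-0.8  1.2  4.5] Tz 0.017
20.24 24 edge -7.52 [-0.7  0.4  4.4] Tz -0.003
20.52 28 edge -7.33 [-0.5 -0.1  3.2] Tz 0.023
20.81 32 edge -7.25 [-0.5  0.6  1.5] Tz 0.015
21.09 36 edge -7.29 [-0.3  0.7  0.2] Tz 0.017
21.38 40 edge -7.24 [-0.3  0.1  0.4] Tz -0.028
support lost
```

Support vanished at an edge height of about -7.3 mm, as expected. Follow it down.

```bash
python3 - <<'E'
from h import *
b=np.load("base.npy")
h=movel([*RIM,.1135],feed=.015,guard=3)
pause(.15);f,w,o=F(6);print(h,o["t"],"edge",round((o["position"][2]-.128)*1e3,2),np.round(f-b[:3],2),np.round(o["position"],4),o["eef_rot"][2],np.round(o["joint_positions"],0))
E
```

```text
True 21.9917 edge -12.7 [-0.94  0.01  5.58] [0.482  0.172  0.1153] 69.95965165236159 [ 20.  36. -56. 114.  39.  51. -77.]
```

```bash
cat > cw.py <<'E'
from h import *
b=np.load("base.npy");o=get_obs();y=o["eef_rot"][2];z=o["position"][2];y0=y
while y0-y<98:
    st=4; y-=st
    low=z-.128<-.0159
    if not low: z-=.0002
    move_pose([*RIM,z],[180,0,y])
    f,w,o=F(4);f=f-b[:3];w=w-b[3:]
    print(round(o["t"],2),round(y-y0),"edge",round((o["position"][2]-.128)*1e3,2),np.round(f,1),"Tz",round(w[2],3))
    if not low: z+=float(np.clip((f[2]-3)*6e-5,-.0002,.0003))
    else: z+=float(np.clip(f[2]*5e-5,-.0002,.0002))
    if abs(f[2])>15 or abs(w[2])>.15: print("stop");break
np.save("turn.npy",[y0,z])
E
python3 cw.py
```

```text
22.27 -4 edge -12.82 [0.1 0.6 2.5] Tz -0.034
22.56 -8 edge -13.02 [0.  0.7 2.7] Tz -0.014
22.84 -12 edge -13.24 [-0.   0.6  3.5] Tz -0.014
23.12 -16 edge -13.45 [0.  0.8 3.8] Tz -0.027
23.41 -20 edge -13.66 [-0.1  0.5  4. ] Tz -0.061
23.69 -24 edge -13.83 [0.1 0.8 3.4] Tz -0.058
23.98 -28 edge -14.03 [-0.2  0.9  3.4] Tz -0.034
24.26 -32 edge -14.21 [-0.2  0.3  3.2] Tz -0.025
24.54 -36 edge -14.41 [-0.3  0.6  2.5] Tz -0.044
24.82 -40 edge -14.61 [-0.2  0.8  2.1] Tz -0.04
25.11 -44 edge -14.82 [0.1 0.5 2.8] Tz -0.006
25.39 -48 edge -15.01 [0.5 0.7 3.3] Tz -0.028
25.68 -52 edge -15.21 [0.5 0.4 2.8] Tz -0.02
25.96 -56 edge -15.43 [-0.2  0.9  3.2] Tz -0.005
26.24 -60 edge -15.61 [-0.1  0.4  3.1] Tz -0.015
26.52 -64 edge -15.82 [0.6 0.2 3. ] Tz -0.026
26.81 -68 edge -16.02 [0.7 0.7 3.1] Tz -0.052
27.09 -72 edge -16.16 [0.2 0.3 1.8] Tz 0.015
27.38 -76 edge -16.19 [-0.3  0.3  0.3] Tz 0.009
27.66 -80 edge -16.05 [-0.5  0.5  0.5] Tz -0.024
27.94 -84 edge -16.13 [-0.5  0.6  0.4] Tz -0.001
28.23 -88 edge -16.19 [-0.2 -0.2  1.1] Tz 0.015
28.51 -92 edge -16.21 [-0.6 -0.2  1.3] Tz 0.002
28.79 -96 edge -16.18 [-0.7 -0.2  0.1] Tz -0.029
29.07 -100 edge -16.14 [-0.9  0.2  0. ] Tz -0.003
```

```bash
cat > tight.py <<'E'
from h import *
b=np.load("base.npy");y0,z=np.load("turn.npy");o=get_obs();y=o["eef_rot"][2];print(y,np.round(o["joint_positions"],1))
hi=None
while y0-y<126:
    y-=2
    try: move_pose([*RIM,z],[180,0,y])
    except MotionError as e: print(e);y+=2;break
    f,w,o=F(6);f=f-b[:3];w=w-b[3:]
    print(round(o["t"],2),round(y-y0),round(o["eef_rot"][2]-y,2),"edge",round((o["position"][2]-.128)*1e3,2),np.round(f,1),"Tz",round(w[2],3),round(o["joint_positions"][6]))
    z+=float(np.clip(f[2]*4e-5,-.0002,.0002))
    if w[2]>.1 and hi is None: hi=y
    if hi is not None and hi-y>=6 or w[2]>.35: print("stop");break
np.save("turn.npy",[y0,z])
E
python3 tight.py
```

```text
-29.865608002640624 [   3.4   27.5  -32.9  114.8   21.3   43.7 -162. ]
29.38 -102 0.08 edge -16.16 [ 0.3  0.4 -0.5] Tz 0.001 -163
29.68 -104 0.08 edge -16.19 [ 0.1  1.3 -1. ] Tz -0.014 -165
29.98 -106 0.08 edge -16.19 [-0.9  1.6 -0.5] Tz -0.033 -165
30.27 -108 0.08 edge -16.2 [-0.8  1.6  0.2] Tz -0.024 -166
30.57 -110 0.07 edge -16.2 [-1.7  1.9 -0. ] Tz -0.063 -166
30.88 -112 0.07 edge -16.22 [-1.6  2.2  0.1] Tz -0.005 -166
31.18 -114 0.07 edge -16.23 [-1.9  1.8 -0.1] Tz 0.042 -167
31.48 -116 0.05 edge -16.22 [-2.   2.2  0.3] Tz -0.057 -167
31.77 -118 0.05 edge -16.22 [-1.9  2.7  0.4] Tz -0.085 -167
32.08 -120 0.07 edge -16.23 [-2.3  2.5  0. ] Tz 0.072 -167
32.38 -122 0.07 edge -16.23 [-2.5  2.4  0.1] Tz 0.201 -167
32.67 -124 0.05 edge -16.24 [-2.9  2.1  0.3] Tz 0.132 -167
32.98 -126 0.01 edge -16.25 [-3.1  2.3  0.2] Tz -0.105 -167
33.27 -128 0.08 edge -16.23 [-3.7  2.   0.2] Tz 0.262 -167
stop
```

Home by geometry: liner contact at about -71°, plus the 1.6 mm play (32°), puts home near -103°. Now at -128°. A light pull test checks there is no play left before letting go.

```bash
python3 - <<'E'
from h import *
b=np.load("base.npy");y0,z=np.load("turn.npy")
o=get_obs();P=np.array([*RIM,z])
for dz in (.0003,.0006,.001,0):
    movel(P+[0,0,dz],feed=.01);f,w,o=F(8);print(dz,"edge",round((o["position"][2]-.128)*1e3,2),np.round(f-b[:3],1),"Tz",round(w[2]-b[5],3),o["t"])
    if f[2]-b[2]<-12: movel(P,feed=.01);break
E
```

```text
0.0003 edge -16.19 [-2.7  2.4 -4.8] Tz 0.37 33.5917
0.0006 edge -16.12 [ -1.2   2.8 -12.1] Tz 0.302 33.9083
```

No play: a 12 N pull moves it 0.1 mm, and the torque is a steady 0.3 N m. I let go, retreat and check.

```bash
python3 - <<'E'
from h import *
set_gripper(.085);o=get_obs();print(o["t"],o["finger_gap"])
movel([*RIM,.22],feed=.1)
Rz=Rn.from_euler('z',o["eef_rot"][2],degrees=True).as_matrix()
move_pose(np.r_[RIM,.30]+Rz@[-.05,0,0],[180,0,o["eef_rot"][2]]);pause(.3)
o=get_obs();p=read_camera("wrist");d,(Q,*_)=disc(p,o,RIM,.128,.15,.03);print(o["t"],d)
A=np.c_[Q[:,:2]-RIM,np.ones(len(Q))];print("slopes,top z",np.linalg.lstsq(A,Q[:,2],rcond=None)[0])
cv2.imwrite("pics/end.png",p["color"])
E
```

```text
34.6333 0.08524771974792761
36.9917 [4.816e-01 1.717e-01 2.440e-02 4.814e-01 1.713e-01 1.348e-01 1.349e-01
 1.818e+03]
slopes,top z [-0.00239811  0.0029065   0.13478821]
```

View pics/end.png

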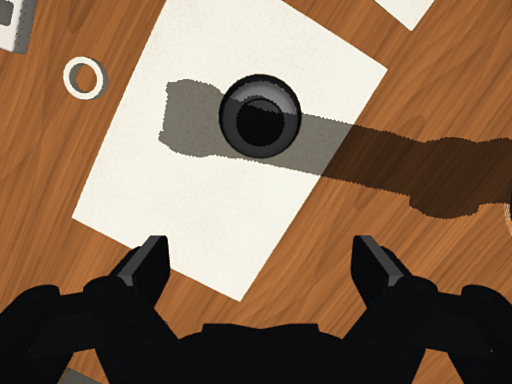

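The black cap sits centred on the bottle at px (260,122). Its top is at z 0.1348 (0.125 + 9.8 mm expected) and level, and the gripper is clear.

```bash
python3 -c "
from cell import *
print(hand_in())"
```

```text
the job is handed in; nothing more can be done
None
```

I handed the job in at about 37 s with the black cap screwed home: level, top 9.8 mm above the rim, no play under a 12 N pull, gripper clear and the other things untouched; the verdict was not shown, and it may be a few degrees tighter than the 20° snug range (estimated 6 to 26° past home, below the stripping limit).

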